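# Re-seat three unfired pots on their matching drying bats

## Robot

A 7-joint arm with a two-finger parallel gripper is mounted at the origin on the work surface. World frame = base frame: x ahead of the robot, y to its left, z up, the work surface at z = 0. Lengths are in mm, angles in rad, forces in N, time in s.
With the tool pointing down it reaches from about 400 to 875 mm from the base axis. Payload 4.4 kg.
Tool frame: the origin (TCP) lies midway between the tips of the shut fingers; the grasp point (between the pads) lies ctrl.grip_depth behind it (ctrl.grip_depth is the distance from the TCP to the grasp point, in mm); z points along the fingers, y is the line along which they close (so a half turn about z gives the same grasp; the last joint's range is limited). The gripper opens to 85 mm and grips with 20 to 120 N. Pads are 22 mm wide; open, the fingers measure 114 mm over their backs; the gripper's body (76 mm by 85 mm) begins 54 mm behind the grasp point. The pads swing forward as they close: fully open they stand 13 mm farther back than shut.
Start: joints at [-1.314, 0.628, 0.038, 1.517, -0.027, 0.996, -0.02], TCP at [206.171, 616.45, 231.313] pointing down, gripper open.
Joint ranges: [-3.06, 3.06], [-0.37, 2.12], [-1.25, 1.32], [0.18, 2.47], [-1.1, 4.24], [0.23, 1.98], [-2.94, 2.94]. Speed limits (rad/s): [2.57, 2.57, 3.14, 3.14, 3.14, 3.14, 3.14].

## Interface

Orientations are given as [roll, pitch, yaw] about the fixed x, y, z axes, in that order (R = Rz(yaw) Ry(pitch) Rx(roll)).
In Python, from cell import ctrl gives the robot as it stands.
- The arm moves only by the tool carry_out, never from a script. Its argument "deltas" is one flat list of numbers, 7 for each row, row after row: the turn, a rotation vector about the tool's x, y, z in degrees, then the shift along the tool's x, y, z in m, then the closure, from -1 (fully open) to 1 (shut). In form: [wx, wy, wz, dx, dy, dz, claw, wx, wy, wz, dx, dy, dz, claw, ...]. A call has 1 to 12 rows; each row shifts and turns the commanded pose from where the row before left it, along the tool's axes as they then stand; what a row does not reach is not made up. A row lasts 1/8 s, in which the tool goes at most 62.5 mm and 10.7 degrees, less where a joint would pass 70% of its speed; a pose out of reach is approached as far as the arm can. A call with a gripper value outside its range is refused whole. The fingers move at their own pace and stop on an object; the grip force is fixed at half the most. Time passes only in rows, so rows that do not move let the fingers close. It gives the time, the measured TCP pose, the force, the opening and the grip force at its end, in the units of the state.
- ctrl.read_state(): the state, without advancing time (a new reading comes with each control period).
- ctrl.get_image(name): name is "scene" or "side" or "wrist"; returns the picture (480x640x3 uint8, red, green, blue); there is no depth.
- ctrl.calibration(name): a dict with "mtx" (3x3 intrinsics, pixels), "distortion" ([k1, k2, p1, p2, k3] as OpenCV has them; the pictures are not rectified), "R" (3x3) and "t" (3): a world point X has camera coordinates R X + t. Camera axes: x right, y down, z forward; pixel columns grow to the right and rows downward; lengths in mm; the calibration is good to about 2 mm. A picture is of the moment at which its call begins: read the wrist's pose just before it. calibration takes no time and is no camera call; for the wrist camera it gives the pose at the moment of the call.
- ctrl.finish_job(): hands the job in; it is judged then, once.
The state is a dict: "clock": time; "qpos": joint angles; "qd": joint speeds; "tau": joint torques, N m; "eef_pos": TCP position; "tool_rot": TCP orientation; "force": force on the tool from outside, world axes, zero at the start; "torque": the same for the moment, N m; "width": finger opening in mm; "gripper_force": force on a finger pad.
Only numpy, scipy, OpenCV 4.12 (cv2) and the standard library are available. Lean on these libraries where they do the work, as an engineer would, in place of code of your own. Each camera call takes 0.05 s, during which the arm holds its last target. There are 200 camera calls.

## Task

The three unfired clay pots are each drying on the wrong plaster bat: move them round so that every pot stands upright in the middle of the bat whose outline matches its own (square pot on the square bat, oblong trough on the oblong bat, round bud vase on the round bat), in whatever direction it is turned. Use the empty hexagonal bat to park a pot on the way, never set a pot down on the bench, and leave the hexagonal bat empty again at the end. The clay is fragile, so set the pots down gently without dropping or tipping them, and leave the glaze jar and the little white bowl where they stand.

Things in the scene. Friction and masses are not known exactly. Their poses are not given: they have to be found in the camera images.
- pot_round: Round bud vase of grey-olive clay, 92 mm high, 0.15 to 0.26 kg. Foot 54 mm across, belly 72 mm across at 18 to 36 mm height, narrowing to a straight neck about 30 mm across from 57 mm up to the flat top at 92 mm (grip the neck). Solid, with a dark mouth. Origin: centre of its underside; z up along its axis. Starts on the square bat, up to 17 mm off its centre.
- pot_square: Square slab vase of the same clay, 50 x 50 mm outside and 75 mm high, straight sides, open top, walls 6 mm, 0.15 to 0.26 kg. Origin: centre of its underside; x and y square to its sides, z up. Starts on the oblong bat, up to 17 mm off its centre.
- pot_oblong: Oblong slab trough of the same clay, 86 mm long (its x) by 40 mm wide (its y) outside and 55 mm high, straight sides, open top, walls 6 mm, 0.15 to 0.26 kg. Origin: centre of its underside; z up. Starts on the round bat, up to 17 mm off its centre.
- bat_round: Round white plaster bat, a disc 120 mm across and 15 mm thick, fixed to the bench. Origin: centre of its underside, on the bench; its top is 15 mm above that.
- bat_square: Square white plaster bat, 112 x 112 mm, 15 mm thick, fixed. Origin: centre of its underside; x and y along its sides; top 15 mm above.
- bat_oblong: Oblong white plaster bat, 140 mm (its x) by 88 mm (its y), 15 mm thick, fixed. Origin: centre of its underside; top 15 mm above.
- bat_hex: Hexagonal white plaster bat, 120 mm across the flats, 15 mm thick, fixed; empty at the start, the parking place. Origin: centre of its underside; top 15 mm above.
- glaze_jar: Bystander: closed glass glaze jar with a lid, 56 mm across and 62 mm high, loose, standing among the bats. Origin: centre of its underside.
- bowl: Bystander: little glazed white bowl, 72 mm across the rim and 35 mm high, loose, standing among the bats. Origin: centre of its underside.
Mind the look-alikes: they are no part of the job. Leave any orange or yellow look-alike of the bat_hex alone.

How it is judged:
By the outcome, as a careful person would: the job done as asked, in the order asked, and still so for the second after the job is handed in, with the robot touching nothing.
It also fails if it takes over 109 s, if anything falls off the work surface, if the arm or the gripper's body presses on something with over 40 N, if the wrist force passes 120 N, or if a joint passes its speed limit or range.

## Working session

There is one attempt and no reset: what is moved stays moved. The work goes in short steps, Python scripts to look and compute and a tool call to move; the robot and the scene stay as the last step left them, time stands still between calls to the robot, and variables do not carry over. Pictures are saved under pics/ and viewed, at most 14 in all, crops included, and the job is handed in when it is done.

Besides the shell and the picture viewer there is one more tool, called after ">>>" in YAML: its name, and indented under it one key for each argument. carry_out: Moves the arm, as the interface text tells. Its arguments: {"type":"object","properties":{"deltas":{"type":"array"}},"required":["deltas"]}

```bash
ls; mkdir -p pics
python3 - <<'E'
from cell import ctrl
import cv2,numpy as np
s=ctrl.read_state();print(s,ctrl.grip_depth)
for n in("scene","side"):
    cv2.imwrite(f"pics/{n}0.png",ctrl.get_image(n)[:,:,::-1]);c=ctrl.calibration(n);print(n,c)
E
```

```text
pics
{'clock': 0.0, 'qpos': array([-1.31378569,  0.62935099,  0.03844174,  1.51839606, -0.02699656,
        0.99631999, -0.01998303]), 'qd': array([-1.01073018e-03,  2.15606545e-04,  2.26141678e-05,  2.31891645e-03,
       -6.73662842e-04, -4.09537887e-04,  3.60107081e-04]), 'tau': array([-1.12864978e-03, -5.63401330e+01,  1.22603148e+00, -1.93438429e+01,
        1.10701629e-02,  1.08173027e-02,  7.50075799e-06]), 'eef_pos': array([205.97001574, 615.81892638, 230.37698232]), 'tool_rot': array([-3.13963652e+00,  2.96039272e-05,  2.81880042e+00]), 'force': array([-0.04516969,  0.04160599, -0.24002535]), 'torque': array([-0.02062375, -0.02865115,  0.00301768]), 'gripper_force': 0.0, 'width': 85.2615735031901} 18.700000000000003
scene {'mtx': array([[468.58549046,   0.        , 316.60487658],
       [  0.        , 468.58549046, 229.40203694],
       [  0.        ,   0.        ,   1.        ]]), 'distortion': array([-0.03422779,  0.        ,  0.        ,  0.        ,  0.        ]), 'R': array([[-0.78695632,  0.61699723,  0.00376331],
       [ 0.41580789,  0.53483354, -0.73556569],
       [-0.45585474, -0.57729326, -0.67744295]]), 't': array([ 373.60064351, -154.61777378, 1130.77466048])}
side {'mtx': array([[617.46285908,   0.        , 320.45209951],
       [  0.        , 617.46285908, 233.96463606],
       [  0.        ,   0.        ,   1.        ]]), 'distortion': array([-0.00111624,  0.        ,  0.        ,  0.        ,  0.        ]), 'R': array([[ 0.86820688, -0.49601953, -0.01346992],
       [-0.26178863, -0.43482298, -0.86162387],
       [ 0.42152523,  0.75159404, -0.50736857]]), 't': array([-392.62109851,  165.19360697, 1027.45243604])}
```

View pics/scene0.png

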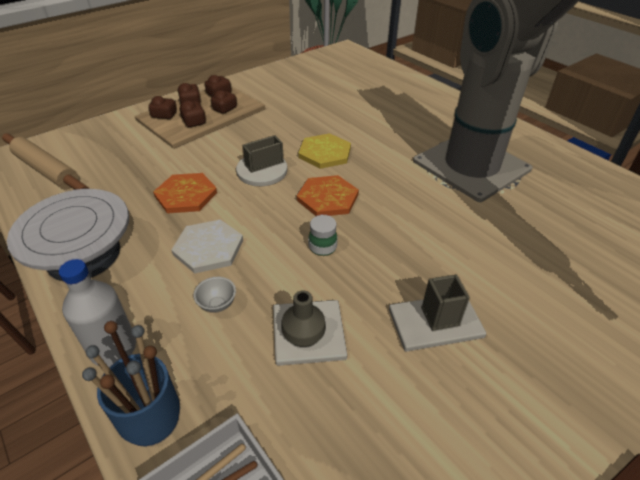

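View pics/side0.png

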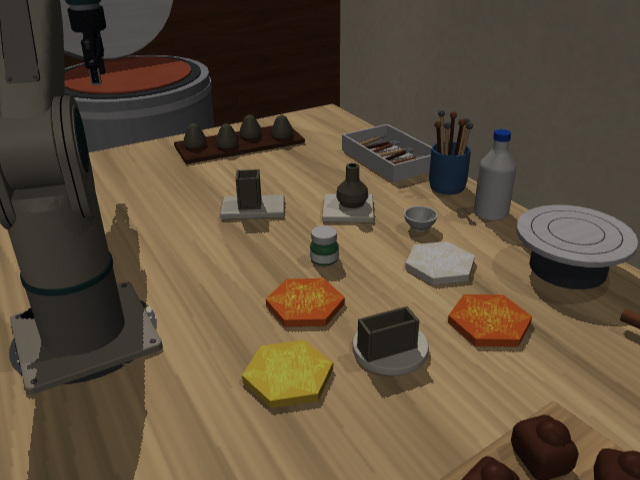

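The scene view shows the white hex bat at (208,245), the trough on the round bat at (262,165), the vase on the square bat at (309,330), the square pot on the oblong bat at (440,315), the jar at (322,235) and the bowl at (214,295). The side view agrees: hex (440,262), trough (388,335), vase (350,195), square pot (250,195).

```bash
cat > h.py <<'E'
import cv2,numpy as np
def ray(c,px,z):
    u=cv2.undistortPoints(np.array(px,float).reshape(-1,1,2),c["mtx"],c["distortion"]).reshape(-1,2)
    d=np.c_[u,np.ones(len(u))]@c["R"]; o=-c["R"].T@c["t"]
    return (o+d*((z-o[2])/d[:,2])[:,None])[:,:2]
def masks(im):
    hsv=cv2.cvtColor(im,cv2.COLOR_RGB2HSV).astype(int);s,v=hsv[...,1],hsv[...,2]
    return ((s<60)&(v>120)).astype(np.uint8),((v<95)&(s<110)).astype(np.uint8)
def comp(m,seed,r=12):
    n,l,st,ce=cv2.connectedComponentsWithStats(m)
    x,y=seed;w=l[y-r:y+r+1,x-r:x+r+1];w=w[w>0]
    k=np.bincount(w).argmax()
    q=(l==k).astype(np.uint8)
    c=max(cv2.findContours(q,0,cv2.CHAIN_APPROX_NONE)[0],key=len)
    return cv2.convexHull(c)[:,0],q
def circ(p):
    A=np.c_[2*p,np.ones(len(p))];x=np.linalg.lstsq(A,(p**2).sum(1),rcond=None)[0]
    return x[:2],np.sqrt(x[2]+x[:2]@x[:2])
E
python3 - <<'E'
from h import *
from cell import ctrl
np.set_printoptions(precision=0,suppress=True)
S={"scene":dict(hex=(208,245),rnd=(258,178),sq=(300,353),obl=(415,335),bowl=(214,290),jar=(322,224)),
"side":dict(hex=(440,262),rnd=(385,362),sq=(335,212),obl=(235,210),bowl=(420,222),jar=(322,235))}
P={"scene":dict(tr=(265,155),vase=(300,328),sp=(440,305)),"side":dict(tr=(388,340),vase=(352,195),sp=(248,198))}
for n in S:
    im=cv2.imread(f"pics/{n}0.png")[:,:,::-1].copy();c=ctrl.calibration(n);w,d=masks(im)
    vis=np.zeros_like(im)
    vis[w>0]=(255,255,255);vis[d>0]=(200,80,0)
    cv2.imwrite(f"pics/m_{n}.png",vis)
    for k,s in S[n].items():
        h,q=comp(w,s);g=ray(c,h,15 if k not in("jar","bowl") else {"jar":62,"bowl":35}[k]).astype(np.float32)
        print(n,k,len(h),q.sum(),cv2.minAreaRect(g),circ(g.astype(float)),cv2.minEnclosingCircle(g))
    for k,s in P[n].items():
        h,q=comp(d,s);z={"tr":70,"vase":107,"sp":90}[k]
        a=cv2.approxPolyDP(h.reshape(-1,1,2),3,True)[:,0];print(n,k,q.sum(),a.tolist(),ray(c,a,z).round().tolist(),ray(c,a,15).round().tolist())
v=np.hstack([cv2.resize(cv2.imread(f"pics/m_{n}.png"),(400,300)) for n in S]);cv2.imwrite("pics/mm.png",v)
E
```

```text
scene hex 20 2545 ((638.452392578125, -132.69564819335938), (135.02224731445312, 136.38636779785156), 69.65586853027344) (array([ 639., -132.]), np.float64(70.37574470195138)) ((638.334228515625, -133.0610809326172), 74.52413177490234)
scene rnd 18 722 ((428.086669921875, -270.7953796386719), (98.35971069335938, 118.07392883300781), 52.099822998046875) (array([ 418., -281.]), np.float64(60.29423866979891)) ((420.6021423339844, -280.3720397949219), 64.30438995361328)
scene sq 16 2306 ((605.5288696289062, 145.68209838867188), (118.81563568115234, 110.93721771240234), 57.518585205078125) (array([604., 145.]), np.float64(72.90167816415138)) ((605.2061767578125, 145.1177978515625), 78.65059661865234)
scene obl 20 2246 ((424.5400390625, 261.6541442871094), (93.44503021240234, 138.53775024414062), 61.92066955566406) (array([425., 260.]), np.float64(72.97220273559793)) ((424.7142639160156, 259.8360900878906), 79.35780334472656)
scene bowl 21 837 ((692.4708251953125, -4.050136566162109), (70.13257598876953, 71.2242202758789), 52.2552490234375) (array([693.,  -4.]), np.float64(35.7092048703459
[... 919 characters left out ...]
4.0, 125.0], [630.0, 100.0], [582.0, 73.0]]
scene sp 2220 [[456, 275], [468, 296], [460, 323], [432, 330], [405, 280]] [[386.0, 249.0], [406.0, 289.0], [456.0, 314.0], [497.0, 297.0], [459.0, 206.0]] [[321.0, 215.0], [343.0, 260.0], [400.0, 289.0], [447.0, 269.0], [403.0, 166.0]]
side hex 16 1840 ((636.3836059570312, -140.2950439453125), (134.8837890625, 119.37203216552734), 38.79716873168945) (array([ 637., -140.]), np.float64(65.28363752944621)) ((636.29833984375, -139.6467742919922), 68.10060119628906)Traceback (most recent call last):
  File "<stdin>", line 13, in <module>
  File "h.py", line 12, in comp
    k=np.bincount(w).argmax()
ValueError: attempt to get argmax of an empty sequence
```

>>> carry_out:
  deltas: [0,0,0,-0.046,-0.032,-0.012,-1,0,0,0,-0.046,-0.032,-0.012,-1,0,0,0,-0.046,-0.032,-0.012,-1,0,0,0,-0.046,-0.032,-0.012,-1,0,0,0,-0.046,-0.032,-0.012,-1,0,0,0,-0.046,-0.032,-0.012,-1,0,0,0,-0.046,-0.032,-0.012,-1,0,0,0,-0.046,-0.032,-0.012,-1,0,0,0,-0.046,-0.032,-0.012,-1,0,0,0,0,0,0,-1]

```text
clock: 1.35
eef_pos: [510.6, 206.5, 340.0]
tool_rot: [-3.14, 0.003, 2.809]
force: [0.1, 0.5, 0.2]
width: 85.7
gripper_force: 0.0
```

Run:
```python
from h import *
from cell import ctrl
np.set_printoptions(precision=2,suppress=True)
s=ctrl.read_state();c=ctrl.calibration("wrist");im=ctrl.get_image("wrist")
cv2.imwrite("pics/w1.png",im[:,:,::-1]);print(s["clock"],s["eef_pos"],s["tool_rot"],s["qpos"]);print(-c["R"].T@c["t"],c["R"],c["mtx"],c["distortion"],ray(c,[(320,240),(0,0),(640,480)],15))
```

```text
1.35 [510.64 206.49 339.95] [-3.14  0.    2.81] [-0.52  0.38  0.12  1.65 -0.05  1.12  0.85]
[435.93 232.08 482.29] [[ 0.33  0.95 -0.  ]
 [ 0.9  -0.31  0.31]
 [ 0.29 -0.1  -0.95]] [[346.04   0.   326.18]
 [  0.   346.04 244.7 ]
 [  0.     0.     1.  ]] [0.02 0.   0.   0.   0.  ] [[ 568.63  176.83]
 [ 182.76  -71.58]
 [1169.17  563.43]]
```

View pics/w1.png

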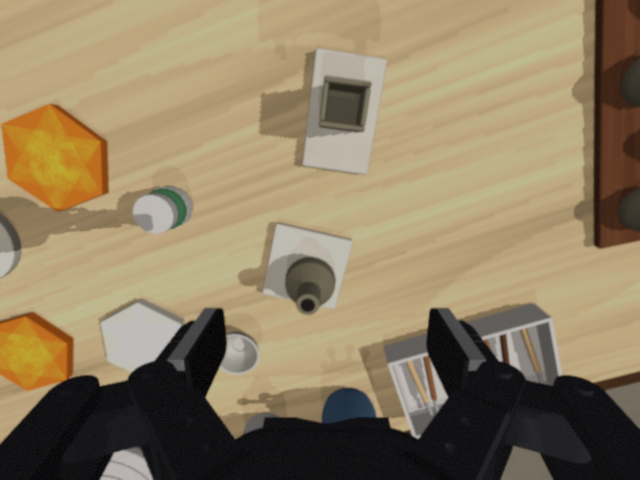

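The wrist view shows the square pot's rim at (345,103) on the oblong bat, the vase mouth at (308,304) on the square bat at (310,265), the hex bat at (140,338), the jar at (160,210) and the bowl at (240,352).

```bash
cat >> h.py <<'E'
def mask(im,lo,hi):
    return (cv2.inRange(cv2.cvtColor(im,cv2.COLOR_RGB2HSV),lo,hi)>0).astype(np.uint8)
def bat(im,c,seed,lo=150):
    h,q=comp(mask(im,(0,0,lo),(180,60,255)),seed);g=ray(c,h,15).astype(np.float32)
    return cv2.minAreaRect(g),circ(g.astype(float)),q.sum()
E
python3 - <<'E'
from h import *
from cell import ctrl
np.set_printoptions(precision=1,suppress=True)
im=cv2.imread("pics/w1.png")[:,:,::-1].copy();c=ctrl.calibration("wrist")
hsv=cv2.cvtColor(im,cv2.COLOR_RGB2HSV)
print(hsv[103,300:395:4].tolist());print(hsv[285:325:3,308].tolist());print(hsv[304,285:332:3].tolist())
for k,s in dict(obl=(325,155),sq=(282,255),hex=(140,330)).items():print(k,bat(im,c,s))
for lo in (100,):
    d=mask(im,(0,0,0),(180,130,110))
    for k,s,z in(("sp",(345,103),90),("vase",(310,285),107)):
        h,q=comp(d,s);g=ray(c,h,z).astype(np.float32);print(k,q.sum(),cv2.minAreaRect(g),cv2.boundingRect(h))
d=mask(im,(0,0,0),(180,255,40));h,q=comp(d,(308,304),4);print(q.sum(),cv2.boundingRect(h),circ(ray(c,h,107)))
E
```

```text
[[19, 91, 140], [18, 91, 143], [18, 83, 135], [20, 33, 139], [19, 31, 140], [19, 37, 111], [22, 57, 120], [22, 53, 72], [21, 58, 75], [19, 59, 74], [23, 58, 75], [20, 62, 74], [21, 59, 74], [21, 58, 75], [23, 59, 73], [22, 56, 50], [21, 55, 97], [20, 38, 148], [21, 25, 190], [21, 25, 190], [19, 70, 187], [20, 81, 190], [19, 84, 189], [19, 84, 188]]
[[20, 68, 56], [19, 65, 55], [21, 58, 57], [20, 58, 96], [20, 57, 112], [17, 64, 36], [6, 43, 30], [9, 62, 29], [15, 36, 28], [22, 57, 99], [20, 80, 168], [19, 84, 188], [19, 84, 188], [20, 81, 189]]
[[19, 85, 189], [19, 84, 188], [19, 85, 189], [19, 86, 178], [20, 62, 116], [21, 58, 83], [9, 60, 30], [15, 17, 30], [10, 51, 30], [11, 78, 26], [20, 61, 101], [21, 60, 114], [21, 45, 118], [24, 20, 176], [25, 16, 190], [27, 15, 190]]
obl (((418.46148681640625, 262.38421630859375), (86.96961975097656, 139.44979858398438), 63.13008117675781), (array([418.5, 261.3]), np.float64(74.02707759965993)), np.uint64(5031))
sq (((598.39990234375, 148.75103759765625), (111.38802337646484, 112.84187316894531), 58.00109100341797), (array([596.5, 154.9]), np.float64(70.11569137808378)), np.uint64(2634))
hex (((617.410888671875, -141.82723999023438), (97.36680603027344, 127.78723907470703), 32.56985855102539), (array([ 623.4, -136.1]), np.float64(59.82345414232088)), np.uint64(3550))
sp 1935 ((412.8158874511719, 260.8479309082031), (48.32333755493164, 48.48011779785156), 64.49996948242188) (319, 79, 51, 53)
vase 1770 ((582.6456909179688, 163.70361328125), (57.70400619506836, 58.93229293823242), 65.71864318847656) (285, 257, 50, 48)
97 (302, 300, 12, 11) (array([611.7, 150.6]), np.float64(6.881994916399874))
```

Run:
```python
import cv2
im=cv2.imread("pics/w1.png");a=im[200:330,240:370];b=im[40:180,280:420]
cv2.imwrite("pics/c1.png",cv2.hconcat([cv2.resize(a,(400,400),interpolation=0),cv2.resize(b,(400,400),interpolation=0)]))
```

```text
(no output)
```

View pics/c1.png

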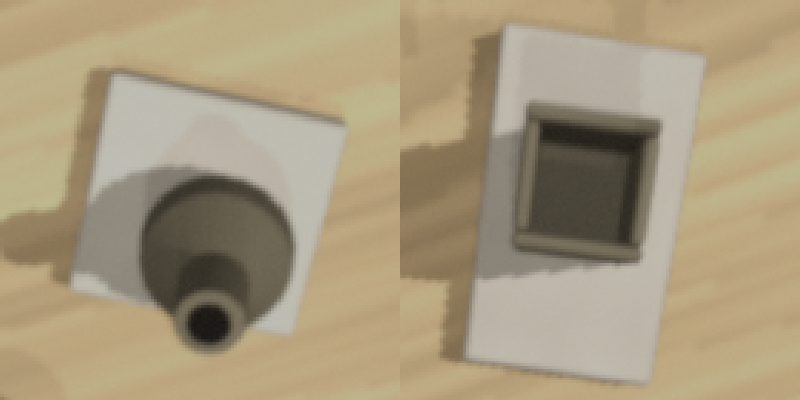

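The crop shows the vase mouth circle and the square pot's rim clearly, both bats being fully outlined.

```bash
cat > d.py <<'E'
import sys;from cell import ctrl;import numpy as np;from scipy.spatial.transform import Rotation as R
s=ctrl.read_state();r=R.from_euler("xyz",s["tool_rot"])
t=np.array([float(v) for v in sys.argv[1:4]])
print(s["clock"],s["eef_pos"].round(1),s["tool_rot"].round(4),"q1,7",s["qpos"][[0,6]].round(2),"speed",abs(s["qd"]).max().round(3),"w",s["width"].round(1))
print("tool delta mm",(r.inv().apply(t-s["eef_pos"])).round(1), "tilt fix", np.degrees((r.inv()*R.from_euler("xyz",[np.pi,0,float(sys.argv[4]) if len(sys.argv)>4 else s["tool_rot"][2]])).as_rotvec()).round(2))
E
python3 d.py 611.7 150.6 140
```

```text
Traceback (most recent call last):
  File "d.py", line 4, in <module>
    print(s["clock"],s["eef_pos"].round(1),s["tool_rot"].round(4),"q1,7",s["qpos"][[0,6]].round(2),"speed",abs(s["qd"]).max().round(3),"w",s["width"].round(1))
                                                                                                                                           ^^^^^^^^^^^^^^^^
AttributeError: 'float' object has no attribute 'round'
```

```bash
sed -i 's/s\["width"\].round(1)/s["width"]/' d.py; python3 d.py 611.7 150.6 140
```

```text
1.4 [508.5 209.7 339.3] [-3.1412e+00  4.0000e-04  2.8137e+00] q1,7 [-0.53  0.85] speed 0.056 w 85.3143203481939
tool delta mm [-116.7  -22.6  199.3] tilt fix [-0.02  0.02 -0.  ]
```

>>> carry_out:
  deltas: [0,0,0,0,0,0,-1,0,0,0,0,0,0,-1,0,0,0,0,0,0,-1,0,0,0,0,0,0,-1]

```text
clock: 1.9
eef_pos: [507.1, 212.5, 339.2]
tool_rot: [-3.142, -0.0, 2.82]
force: [-0.3, 0.8, 0.1]
width: 85.2
gripper_force: 0.0
```

```bash
cat > m.py <<'E'
from h import *
from cell import ctrl
import pickle,sys
def snap(name):
    s=ctrl.read_state();c=ctrl.calibration("wrist");im=ctrl.get_image("wrist")
    cv2.imwrite(f"pics/{name}.png",im[:,:,::-1]);pickle.dump(c,open(f"pics/{name}.pkl","wb"))
    print(s["clock"],s["eef_pos"].round(1),"speed",abs(s["qd"]).max());return im,c
E
python3 - <<'E'
from m import *
np.set_printoptions(precision=1,suppress=True)
im,c=snap("w2")
for k,s in dict(obl=(325,155),sq=(282,255)).items():print(k,bat(im,c,s))
d=mask(im,(0,0,0),(180,130,110))
h,q=comp(d,(345,103));g=ray(c,h,90).astype(np.float32);print("sp",q.sum(),cv2.minAreaRect(g),cv2.boundingRect(h))
d=mask(im,(0,0,0),(180,255,45));h,q=comp(d,(308,304),6);print(q.sum(),cv2.boundingRect(h),circ(ray(c,h,107)))
E
python3 d.py 611 150 140
```

```text
1.9 [507.1 212.5 339.2] speed 0.005647518492496005
obl (((422.407470703125, 258.430908203125), (87.22003173828125, 139.20509338378906), 62.81834030151367), (array([422. , 256.8]), np.float64(75.85782360545258)), np.uint64(4982))
sq (((602.0819702148438, 143.56106567382812), (111.77098083496094, 113.95510864257812), 58.03167724609375), (array([601.3, 150.5]), np.float64(70.13386928664383)), np.uint64(2599))
sp 1830 ((416.38177490234375, 256.7818298339844), (48.368717193603516, 46.185577392578125), 63.80241775512695) (315, 86, 51, 52)
111 (296, 305, 12, 11) (array([615.3, 145.2]), np.float64(7.381430557782133))
1.95 [507.2 212.4 339.3] [ 3.1416e+00 -1.0000e-04  2.8195e+00] q1,7 [-0.53  0.85] speed 0.004 w 85.13177531135003
tool delta mm [-118.2  -26.3  199.3] tilt fix [ 0. -0. -0.]
```

>>> carry_out:
  deltas: [0,0,0,-0.031,-0.00735,0.03,-1,0,0,0,-0.031,-0.00735,0.03,-1,0,0,0,-0.031,-0.00735,0.03,-1,0,0,0,-0.031,-0.00735,0.03,-1,0,0,0,0,0,0.03,-1,0,0,0,0,0,0.03,-1,0,0,0,0,0,0.03,-1,0,0,0,0,0,0,-1,0,0,0,0,0,0,-1,0,0,0,0,0,0,-1,0,0,0,0,0,0,-1]

```text
clock: 3.32
eef_pos: [616.4, 144.9, 130.5]
tool_rot: [3.14, 0.002, 2.819]
force: [-0.6, -0.0, 1.7]
width: 85.2
gripper_force: 0.0
```

```bash
python3 - <<'E'
from m import *
np.set_printoptions(precision=1,suppress=True)
im,c=snap("w3")
E
python3 d.py 615.3 145.2 77
```

```text
3.325 [616.4 144.9 130.5] speed 0.006176149093945279
3.375 [616.2 144.9 130.2] [3.1407e+00 1.2000e-03 2.8188e+00] q1,7 [-0.34  1.06] speed 0.004 w 85.1659367101968
tool delta mm [ 1.  -0.1 53.2] tilt fix [0.05 0.07 0.  ]
```

View pics/w3.png

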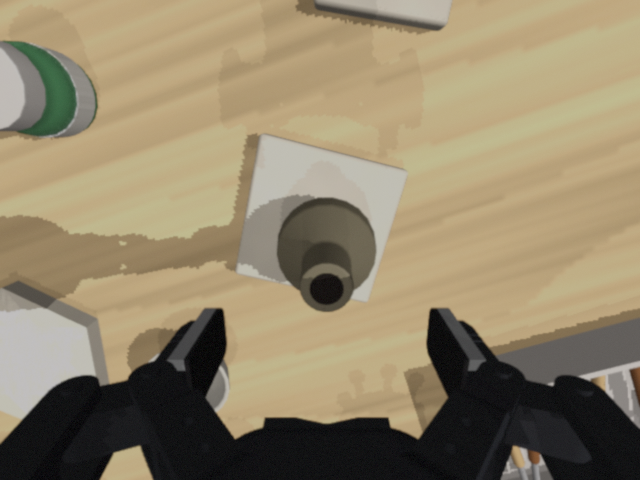

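The vase mouth at (326,288) lies midway between the fingers at (225,440 columns), so it is well lined up.

>>> carry_out:
  deltas: [0,0,0,0,0,0.018,-1,0,0,0,0,0,0.018,-1,0,0,0,0,0,0.017,-1,0,0,0,0,0,0,-1,0,0,0,0,0,0,-1,0,0,0,0,0,0,1,0,0,0,0,0,0,1,0,0,0,0,0,0,1,0,0,0,0,0,0,1,0,0,0,0,0,0,1,0,0,0,0,0,0,1,0,0,0,0,0,0,1]

```text
clock: 4.88
eef_pos: [616.3, 145.2, 77.0]
tool_rot: [3.141, 0.001, 2.819]
force: [0.4, 1.3, 6.0]
width: 28.0
gripper_force: 59.8
```

```bash
python3 d.py 615.3 145.2 227
```

```text
4.875 [616.3 145.2  77. ] [3.1405e+00 1.1000e-03 2.8189e+00] q1,7 [-0.33  1.07] speed 0.002 w 28.014006460554473
tool delta mm [ 8.0e-01 -1.0e-01 -1.5e+02] tilt fix [0.06 0.06 0.  ]
```

>>> carry_out:
  deltas: [0,0,0,0,0,-0.02,1,0,0,0,0,0,-0.04,1,0,0,0,0,0,-0.05,1,0,0,0,0,0,-0.04,1,0,0,0,-0.014,-0.038,0,1,0,0,0,-0.014,-0.038,0,1,0,0,0,-0.014,-0.038,0,1,0,0,0,-0.014,-0.038,0,1,0,0,0,-0.014,-0.038,0,1,0,0,0,0,0,0,1,0,0,0,0,0,0,1,0,0,0,0,0,0,1]

```text
clock: 6.38
eef_pos: [621.7, -55.9, 226.4]
tool_rot: [3.141, -0.001, 2.821]
force: [-0.9, 0.6, -2.8]
width: 28.1
gripper_force: 59.6
```

>>> carry_out:
  deltas: [0,0,0,0,0,0,1,0,0,0,0,0,0,1]

```text
clock: 6.62
eef_pos: [621.8, -56.9, 226.3]
tool_rot: [3.142, -0.0, 2.82]
force: [-0.5, -0.2, -2.4]
width: 27.5
gripper_force: 59.6
```

```bash
python3 - <<'E'
from m import *
np.set_printoptions(precision=1,suppress=True)
im,c=snap("w4")
P=np.array([635,-137,15.]);q=cv2.projectPoints(P,cv2.Rodrigues(c["R"])[0],c["t"],c["mtx"],c["distortion"])[0].ravel();print(q)
try: print(bat(im,c,tuple(q.astype(int))))
except Exception as e:print(e)
E
python3 d.py 636 -138 227
```

```text
6.625 [621.8 -56.9 226.3] speed 0.004429225655559621
[259.5 248. ]
(((623.4219360351562, -150.36297607421875), (101.16841125488281, 130.02587890625), 45.612152099609375), (array([ 637.4, -137.8]), np.float64(67.26428548011073)), np.uint64(7376))
6.675 [621.8 -57.1 226.3] [-3.1416e+00 -2.0000e-04  2.8196e+00] q1,7 [-0.02  1.37] speed 0.005 w 28.176517887815717
tool delta mm [-39.1 -72.2  -0.8] tilt fix [-0.   -0.01  0.  ]
```

View pics/w4.png

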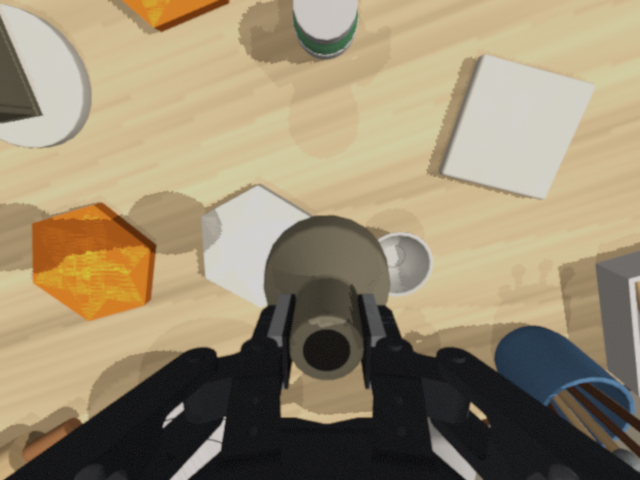

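Vase is held upright between the fingers, mouth at (326,350); the hex bat at (258,245) is partly hidden behind it, the empty square bat at (518,127).

>>> carry_out:
  deltas: [0,0,0,-0.02,-0.036,0,1,0,0,0,-0.02,-0.036,0,1,0,0,0,0,0,0.03,1,0,0,0,0,0,0.035,1,0,0,0,0,0,0.03,1,0,0,0,0,0,0.02,1,0,0,0,0,0,0.015,1,0,0,0,0,0,0,1,0,0,0,0,0,0,1,0,0,0,0,0,0,1]

```text
clock: 7.92
eef_pos: [637.7, -138.8, 97.4]
tool_rot: [3.141, 0.002, 2.819]
force: [-0.2, -0.1, -2.0]
width: 27.8
gripper_force: 59.7
```

```bash
python3 d.py 637 -138 77.5
python3 - <<'E'
from h import *
import pickle
im=cv2.imread("pics/w4.png")[:,:,::-1].copy();c=pickle.load(open("pics/w4.pkl","rb"))
print(bat(im,c,(520,130)),bat(im,c,(50,60)))
E
```

```text
7.925 [ 637.7 -138.8   97.4] [3.1414e+00 2.0000e-03 2.8188e+00] q1,7 [0.12 1.51] speed 0.005 w 27.791484358515216
tool delta mm [ 0.9  0.5 19.9] tilt fix [0.01 0.11 0.  ]
(((601.7096557617188, 160.48406982421875), (141.9530029296875, 132.9906463623047), 57.955936431884766), (array([596.69608853, 161.66968765]), np.float64(86.80453703715902)), np.uint64(14460)) (((429.0340881347656, -265.98956298828125), (78.91443634033203, 118.98201751708984), 55.021732330322266), (array([ 416.25423342, -283.01509502]), np.float64(59.71623570084585)), np.uint64(7810))
```

>>> carry_out:
  deltas: [0,0,0,0,0,0.008,1,0,0,0,0,0,0.006,1,0,0,0,0,0,0.003,1,0,0,0,0,0,0.002,1,0,0,0,0,0,0,1,0,0,0,0,0,0,1,0,0,0,0,0,0,1]

```text
clock: 8.8
eef_pos: [637.0, -138.6, 77.4]
tool_rot: [3.142, 0.0, 2.819]
force: [-0.1, -0.1, -2.2]
width: 28.0
gripper_force: 59.7
```

```bash
python3 d.py 637 -138 77
```

```text
8.8 [ 637.  -138.6   77.4] [3.1416e+00 2.0000e-04 2.8188e+00] q1,7 [0.12 1.51] speed 0.001 w 28.001593663554292
tool delta mm [0.2 0.6 0.4] tilt fix [0.   0.01 0.  ]
```

>>> carry_out:
  deltas: [0,0,0,0,0,0.0005,1,0,0,0,0,0,0.0005,1,0,0,0,0,0,0,1,0,0,0,0,0,0,1]

```text
clock: 9.3
eef_pos: [637.1, -138.6, 77.0]
tool_rot: [3.141, 0.001, 2.819]
force: [-1.1, 1.4, 6.2]
width: 28.2
gripper_force: 60.5
```

>>> carry_out:
  deltas: [0,0,0,0,0,0,0.2,0,0,0,0,0,0,-1,0,0,0,0,0,0,-1,0,0,0,0,0,0,-1,0,0,0,0,0,0,-1,0,0,0,0,0,-0.02,-1,0,0,0,0,0,-0.04,-1,0,0,0,0,0,-0.05,-1,0,0,0,0,0,-0.05,-1]

```text
clock: 10.42
eef_pos: [637.0, -138.7, 239.4]
tool_rot: [3.141, 0.002, 2.819]
force: [0.7, -0.1, 0.4]
width: 85.4
gripper_force: 0.0
```

```bash
python3 d.py 416.4 256.8 237 2.684
```

```text
10.425 [ 637.  -138.7  239.4] [3.1414e+00 1.5000e-03 2.8186e+00] q1,7 [0.1  1.49] speed 0.834 w 85.3898441890037
tool delta mm [334.7 305.    2. ] tilt fix [0.02 0.09 7.71]
```

>>> carry_out:
  deltas: [0,0,0,0.037,0.034,0,-1,0,0,0,0.037,0.034,0,-1,0,0,0,0.037,0.034,0,-1,0,0,0,0.037,0.034,0,-1,0,0,0,0.037,0.034,0,-1,0,0,0,0.037,0.034,0,-1,0,0,0,0.037,0.034,0,-1,0,0,0,0.037,0.034,0,-1,0,0,0,0.037,0.033,0,-1,0,0,7.7,0,0,0,-1,0,0,0,0,0,0,-1,0,0,0,0,0,0,-1]

```text
clock: 11.92
eef_pos: [418.4, 255.8, 237.0]
tool_rot: [3.141, 0.001, 2.685]
force: [-0.6, -0.6, -0.1]
width: 85.3
gripper_force: 0.0
```

>>> carry_out:
  deltas: [0,0,0,0,0,0,-1,0,0,0,0,0,0,-1]

```text
clock: 12.18
eef_pos: [418.1, 255.8, 236.4]
tool_rot: [3.142, -0.0, 2.684]
force: [0.7, -0.6, -0.4]
width: 85.4
gripper_force: 0.0
```

```bash
python3 - <<'E'
from m import *
np.set_printoptions(precision=1,suppress=True)
im,c=snap("w5")
P=np.array([416,257,40.]);q=cv2.projectPoints(P,cv2.Rodrigues(c["R"])[0],c["t"],c["mtx"],c["distortion"])[0].ravel();print(q)
h,m=comp(mask(im,(0,0,0),(180,130,125)),tuple(q.astype(int)));a=cv2.approxPolyDP(h.reshape(-1,1,2),4,True)[:,0];print(a.tolist(),ray(c,a,90))
print(cv2.minAreaRect(ray(c,h,90).astype(np.float32)))
E
python3 d.py 416.4 256.8 50 2.684
```

```text
12.175 [418.1 255.8 236.4] speed 0.004929380847620997
[326.5 214.4]
[[351, 185], [356, 196], [355, 250], [302, 251], [298, 188]] [[392.5 291.1]
 [402.7 291. ]
 [445.7 270.3]
 [425.9 228. ]
 [375.3 250.5]]
((409.7176513671875, 260.4902038574219), (49.84318923950195, 57.83460998535156), 63.801700592041016)
12.225 [418.1 255.9 236.3] [-3.1416e+00 -1.0000e-04  2.6839e+00] q1,7 [-0.7   0.58] speed 0.003 w 85.61554947070896
tool delta mm [1.900e+00 1.000e-01 1.863e+02] tilt fix [-0.   -0.01 -0.  ]
```

View pics/w5.png

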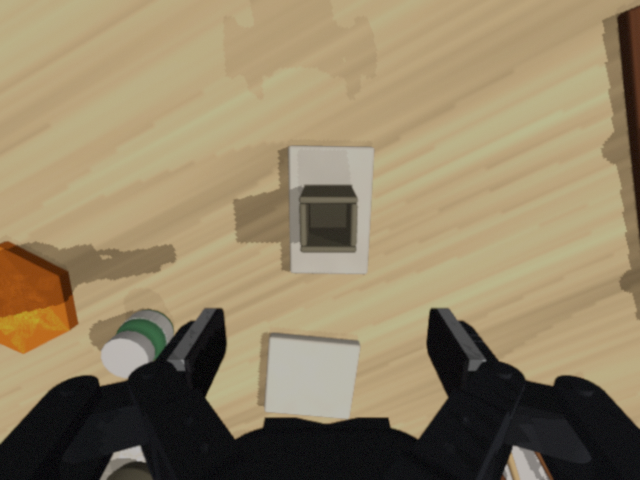

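The pot's rim spans columns 302–356, rows 196–251 on the oblong bat, centred 3 px right of the finger midline at column 326; the square bat at (312,375) is empty.

>>> carry_out:
  deltas: [0,0,0,0.003,0.002,0.04,-1,0,0,0,0,0,0.04,-1,0,0,0,0,0,0.04,-1,0,0,0,0,0,0.036,-1,0,0,0,0,0,0.03,-1,0,0,0,0,0,0,-1,0,0,0,0,0,0,1,0,0,0,0,0,0,1,0,0,0,0,0,0,1,0,0,0,0,0,0,1,0,0,0,0,0,0,1,0,0,0,0,0,0,1]

```text
clock: 13.72
eef_pos: [416.8, 259.7, 51.8]
tool_rot: [3.14, 0.001, 2.684]
force: [-1.0, -1.1, 6.2]
width: 49.1
gripper_force: 62.9
```

```bash
python3 d.py 602 143.6 150 2.684
```

```text
13.725 [416.8 259.7  51.8] [3.1396e+00 1.2000e-03 2.6843e+00] q1,7 [-0.66  0.62] speed 0.002 w 49.12808179684411
tool delta mm [-217.6  -22.2  -98. ] tilt fix [0.11 0.07 0.02]
```

>>> carry_out:
  deltas: [0,0,0,0,0,-0.02,1,0,0,0,0,0,-0.04,1,0,0,0,0,0,-0.04,1,0,0,0,-0.036,-0.0035,0,1,0,0,0,-0.036,-0.0035,0,1,0,0,0,-0.036,-0.0035,0,1,0,0,0,-0.036,-0.0035,0,1,0,0,0,-0.036,-0.0035,0,1,0,0,0,-0.036,-0.0035,0,1,0,0,0,0,0,0,1,0,0,0,0,0,0,1,0,0,0,0,0,0,1]

```text
clock: 15.22
eef_pos: [599.4, 146.5, 150.4]
tool_rot: [3.141, -0.001, 2.686]
force: [-0.8, -0.4, -2.5]
width: 49.4
gripper_force: 62.9
```

>>> carry_out:
  deltas: [0,0,0,0,0,0,1]

```text
clock: 15.35
eef_pos: [599.9, 146.2, 150.5]
tool_rot: [3.141, -0.001, 2.686]
force: [0.5, 1.1, -2.2]
width: 49.2
gripper_force: 62.9
```

```bash
python3 - <<'E'
from m import *
im,c=snap("w6")
E
python3 d.py 602 143.6 52 2.684
```

```text
15.35 [599.9 146.2 150.5] speed 0.005283340154176039
15.4 [600.1 145.9 150.4] [ 3.1415e+00 -3.0000e-04  2.6856e+00] q1,7 [-0.34  0.9 ] speed 0.004 w 49.774946543800986
tool delta mm [-2.8 -1.3 98.4] tilt fix [ 0.01 -0.02  0.09]
```

View pics/w6.png

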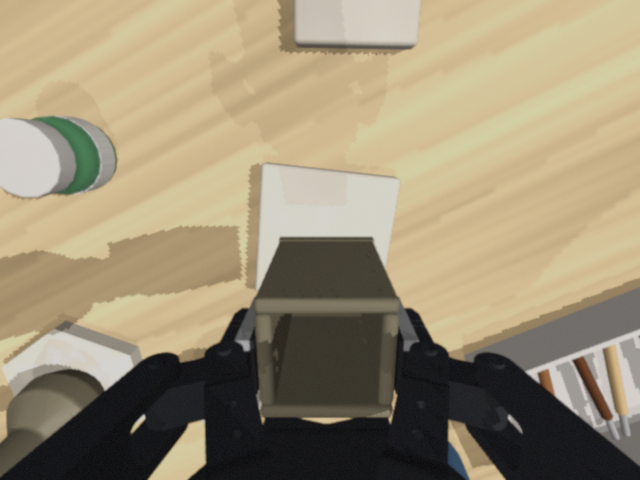

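The pot hangs level in the fingers, rim far edge at row ~301 (cols 257–398), near edge at row ~416; square bat at (325,225), the vase on the hex bat at lower left, upright.

Run:
```python
from h import *
import pickle
from scipy.spatial.transform import Rotation as R
c=pickle.load(open("pics/w6.pkl","rb"))
g=ray(c,[(257,302),(398,302),(394,416),(261,416)],90+98.6);print(g)
r=R.from_euler("xyz",[np.pi,0,2.6856]);t=np.array([599.9,146.2])
print(r.inv().apply(np.c_[g-t,np.zeros(4)]))
im=cv2.imread("pics/w6.png")[:,:,::-1].copy()
h,_=comp(mask(im,(0,0,150),(180,40,255)),(300,210));a=cv2.approxPolyDP(h.reshape(-1,1,2),4,True)[:,0];print(a.tolist(),ray(c,a,15))
```

```text
[[567.02088405 136.09987468]
 [587.73120027 178.38799392]
 [630.59083505 158.91717823]
 [608.72893503 114.31376349]]
[[ 2.50720428e+01 -2.35465808e+01 -2.88362448e-15]
 [ 2.50995489e+01  2.35405881e+01  2.88289058e-15]
 [-2.19549219e+01  2.49326169e+01  3.05336495e-15]
 [-2.19680570e+01 -2.47403849e+01 -3.02982332e-15]]
[[262, 165], [399, 179], [385, 266], [257, 290]] [[527.66765988 125.18965398]
 [584.97192384 217.58156506]
 [648.20491383 178.54673771]
 [619.5013479   68.63939484]]
```

>>> carry_out:
  deltas: [0,0,0,-0.0047,-0.001,0.03,1,0,0,0,0,0,0.03,1,0,0,0,0,0,0.02,1,0,0,0,0,0,0.009,1,0,0,0,0,0,0.004,1,0,0,0,0,0,0.002,1,0,0,0,0,0,0,1,0,0,0,0,0,0,1]

```text
clock: 16.4
eef_pos: [604.7, 142.3, 55.9]
tool_rot: [3.141, 0.001, 2.684]
force: [0.0, -0.0, -1.6]
width: 49.2
gripper_force: 62.9
```

>>> carry_out:
  deltas: [0,0,0,0,0,0.002,1,0,0,0,0,0,0.001,1,0,0,0,0,0,0.0005,1,0,0,0,0,0,0,1,0,0,0,0,0,0,1]

```text
clock: 17.02
eef_pos: [604.3, 142.2, 51.9]
tool_rot: [-3.142, -0.0, 2.684]
force: [-1.1, 0.9, 0.1]
width: 49.3
gripper_force: 63.1
```

>>> carry_out:
  deltas: [0,0,0,0,0,0.0004,1,0,0,0,0,0,0,1,0,0,0,0,0,0,0.2,0,0,0,0,0,0,0.2,0,0,0,0,0,0,-1,0,0,0,0,0,0,-1,0,0,0,0,0,0,-1,0,0,0,0,0,0,-1,0,0,0,0,0,-0.02,-1,0,0,0,0,0,-0.04,-1,0,0,0,0,0,-0.05,-1,0,0,0,0,0,-0.06,-1]

```text
clock: 18.52
eef_pos: [603.9, 142.1, 223.8]
tool_rot: [-3.141, -0.0, 2.684]
force: [0.8, 0.9, -0.3]
width: 85.1
gripper_force: 0.0
```

```bash
python3 d.py 480 -240 300 2.684
```

```text
18.525 [603.9 142.1 223.8] [-3.1415e+00 -2.0000e-04  2.6844e+00] q1,7 [-0.34  0.9 ] speed 1.02 w 85.06760210109177
tool delta mm [ -57.5 -397.6  -76.1] tilt fix [-0.01 -0.01  0.02]
```

>>> carry_out:
  deltas: [0,0,0,-0.0064,-0.044,-0.008,-1,0,0,0,-0.0064,-0.044,-0.008,-1,0,0,0,-0.0064,-0.044,-0.008,-1,0,0,0,-0.0064,-0.044,-0.008,-1,0,0,0,-0.0064,-0.044,-0.008,-1,0,0,0,-0.0064,-0.044,-0.008,-1,0,0,0,-0.0064,-0.044,-0.008,-1,0,0,0,-0.0064,-0.044,-0.008,-1,0,0,0,-0.0064,-0.044,-0.008,-1,0,0,-8,0,0,0,-1,0,0,-8,0,0,0,-1,0,0,0,0,0,0,-1]

```text
clock: 20.02
eef_pos: [481.2, -238.7, 294.6]
tool_rot: [-3.141, 0.002, 2.962]
force: [-0.0, 0.3, -0.9]
width: 85.4
gripper_force: 0.0
```

>>> carry_out:
  deltas: [0,0,0,0,0,0,-1,0,0,0,0,0,0,-1,0,0,0,0,0,0,-1]

```text
clock: 20.4
eef_pos: [481.3, -238.3, 293.4]
tool_rot: [-3.142, -0.0, 2.963]
force: [0.1, 0.2, -0.1]
width: 85.4
gripper_force: 0.0
```

```bash
python3 - <<'E'
from m import *
np.set_printoptions(precision=1,suppress=True)
im,c=snap("w7")
P=np.array([[418,-283,40.],[418,-283,15]]);q=cv2.projectPoints(P,cv2.Rodrigues(c["R"])[0],c["t"],c["mtx"],c["distortion"])[0].reshape(-1,2);print(q)
h,m=comp(mask(im,(0,0,0),(180,130,125)),tuple(q[0].astype(int)),25);a=cv2.approxPolyDP(h.reshape(-1,1,2),4,True)[:,0];print(a.tolist(),ray(c,a,70))
print(cv2.minAreaRect(ray(c,h,70).astype(np.float32)))
E
python3 d.py 418 -283 250 2.975
```

```text
20.4 [ 481.3 -238.3  293.4] speed 0.0031195738570388596
[[276.5 157.2]
 [279.4 155.9]]
[[271, 100], [279, 104], [285, 180], [278, 186], [245, 187], [233, 104]] [[ 363.2 -271.9]
 [ 368.1 -265. ]
 [ 441.  -274.9]
 [ 445.9 -283.5]
 [ 440.8 -317.8]
 [ 360.3 -309.3]]
((402.18798828125, -292.1798400878906), (45.826717376708984, 84.26409149169922), 82.41011810302734)
20.45 [ 481.3 -238.4  293.4] [-3.1416e+00 -1.0000e-04  2.9634e+00] q1,7 [0.35 1.84] speed 0.002 w 85.12969389210812
tool delta mm [ 54.3 -55.1  43.4] tilt fix [-0.   -0.01 -0.66]
```

View pics/w7.png

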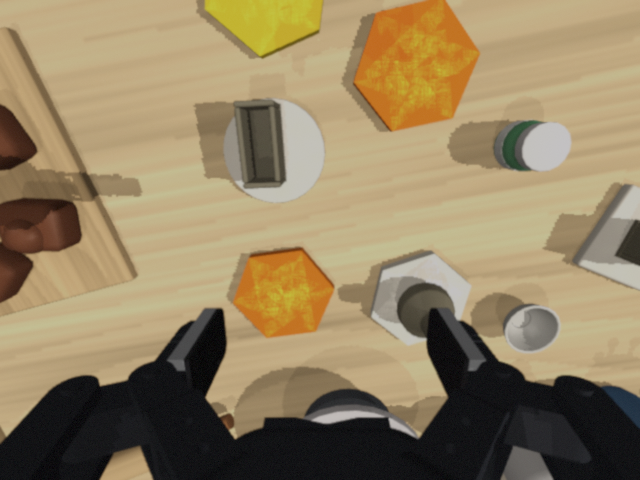

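The trough shows at (260,145) on the round bat (274,150); the vase stands upright on the hex bat at (425,300), orange look-alike at (283,293).

>>> carry_out:
  deltas: [0,0,0,0.034,-0.034,0.03,-1,0,0,0,0.034,-0.034,0.03,-1,0,0,-2.6,0,0,0.013,-1,0,0,0,0,0,0,-1,0,0,0,0,0,0,-1,0,0,0,0,0,0,-1,0,0,0,0,0,0,-1]

```text
clock: 21.32
eef_pos: [402.8, -293.2, 220.9]
tool_rot: [-3.141, 0.001, 3.01]
force: [-0.0, -1.2, -0.4]
width: 85.3
gripper_force: 0.0
```

```bash
python3 - <<'E'
from m import *
np.set_printoptions(precision=1,suppress=True)
im,c=snap("w8")
P=np.array([[402,-294,40.],[440,-270,15]]);q=cv2.projectPoints(P,cv2.Rodrigues(c["R"])[0],c["t"],c["mtx"],c["distortion"])[0].reshape(-1,2);print(q)
h,m=comp(mask(im,(0,0,0),(180,130,125)),tuple(q[0].astype(int)),25);a=cv2.approxPolyDP(h.reshape(-1,1,2),4,True)[:,0];print(a.tolist(),ray(c,a,70))
print(cv2.minAreaRect(ray(c,h,70).astype(np.float32)))
print(bat(im,c,tuple(q[1].astype(int)),140))
x,y=q[0].astype(int);cv2.imwrite("pics/c2.png",cv2.resize(im[y-75:y+75,x-90:x+110,::-1],(800,600),interpolation=0));print(x,y)
E
python3 d.py 402 -294 40 3.009
```

```text
21.325 [ 402.8 -293.2  220.9] speed 0.004192811608778253
[[325.3 219.5]
 [352.6 245.8]]
[[329, 164], [346, 178], [344, 270], [304, 271], [279, 192], [296, 173]] [[ 348.5 -283.7]
 [ 361.7 -271.1]
 [ 443.8 -282.3]
 [ 440.  -318.6]
 [ 366.  -328.7]
 [ 352.2 -312. ]]
((393.9323425292969, -303.79205322265625), (56.792335510253906, 95.27153015136719), 82.48194122314453)
(((415.44244384765625, -268.5489501953125), (78.58997344970703, 119.20408630371094), 81.30368041992188), (array([ 412.7, -288.3]), np.float64(59.415596665518095)), np.uint64(3852))
325 219
21.375 [ 402.7 -293.3  220.8] [-3.1413e+00  7.0000e-04  3.0095e+00] q1,7 [0.52 2.06] speed 0.003 w 85.3829491753458
tool delta mm [  0.7  -0.8 180.8] tilt fix [-0.02  0.04  0.03]
```

View pics/c2.png

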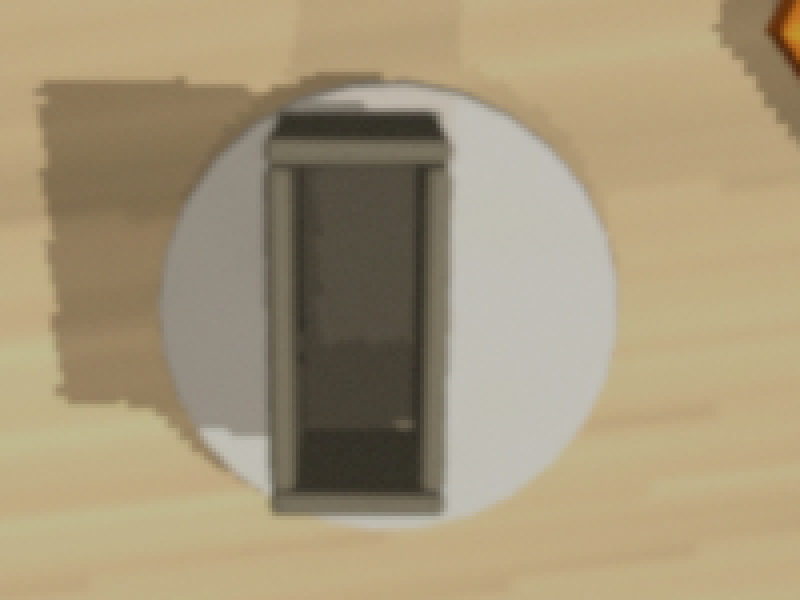

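The crop shows the rim at crop corners (268,137),(449,137),(444,514),(272,514), and the bat's edge at columns 160–617, rows 82–530, all aligned with the tool.

Run:
```python
from h import *
import pickle
from scipy.spatial.transform import Rotation as R
c=pickle.load(open("pics/w8.pkl","rb"));np.set_printoptions(precision=1,suppress=True)
f=lambda l:np.array(l)/4.+[235,144]
g=ray(c,f([(268,137),(449,137),(444,514),(272,514)]),70);print(g,g.mean(0))
r=R.from_euler("xyz",[np.pi,0,3.0095]);t=np.array([402.8,-293.2])
print(r.inv().apply(np.c_[g-t,np.zeros(4)]))
print(circ(ray(c,f([(160,305),(617,305),(398,82),(390,530),(580,180),(572,430),(200,180)]),15)))
```

```text
[[ 357.1 -307.7]
 [ 362.1 -270.1]
 [ 446.5 -280.8]
 [ 441.4 -319.7]] [ 401.8 -294.5]
[[ 43.4 -20.3  -0. ]
 [ 43.4  17.6   0. ]
 [-41.7  18.1   0. ]
 [-41.7 -21.2  -0. ]]
(array([ 412.6, -288.5]), np.float64(59.14157620941468))
```

>>> carry_out:
  deltas: [0,0,0,0.001,-0.0015,0.04,-1,0,0,0,0,0,0.04,-1,0,0,0,0,0,0.04,-1,0,0,0,0,0,0.038,-1,0,0,0,0,0,0.03,-1,0,0,0,0,0,0,-1,0,0,0,0,0,0,1,0,0,0,0,0,0,1,0,0,0,0,0,0,1,0,0,0,0,0,0,1,0,0,0,0,0,0,1,0,0,0,0,0,0,1]

```text
clock: 22.88
eef_pos: [401.9, -295.4, 33.8]
tool_rot: [-3.14, 0.002, 3.009]
force: [-0.3, 0.3, 5.8]
width: 39.2
gripper_force: 61.3
```

```bash
python3 d.py 422.4 258.4 153 2.67
```

```text
22.875 [ 401.9 -295.4   33.8] [-3.1405e+00  2.3000e-03  3.0089e+00] q1,7 [0.56 2.09] speed 0.002 w 39.16827263412188
tool delta mm [  52.7  551.5 -119.9] tilt fix [-0.04  0.14 19.42]
```

>>> carry_out:
  deltas: [0,0,0,0,0,-0.02,1,0,0,0,0,0,-0.04,1,0,0,0,0,0,-0.04,1,0,0,0,0,0,-0.03,1,0,0,0,-0.01,0.046,0,1,0,0,0,-0.01,0.046,0,1,0,0,0,-0.01,0.046,0,1,0,0,0,-0.01,0.046,0,1,0,0,0,-0.01,0.046,0,1,0,0,0,-0.01,0.046,0,1]

```text
clock: 24.12
eef_pos: [497.2, -27.6, 162.8]
tool_rot: [3.142, 0.0, 3.009]
force: [0.2, -0.6, -2.7]
width: 39.0
gripper_force: 61.3
```

>>> carry_out:
  deltas: [0,0,0,0.018,0.046,0,1,0,0,0,0.018,0.046,0,1,0,0,0,0.018,0.046,0,1,0,0,0,0.018,0.046,0,1,0,0,0,0.018,0.046,0,1,0,0,0,0.018,0.046,0,1,0,0,9.7,0,0,0,1,0,0,9.7,0,0,0,1,0,0,0,0,0,0,1,0,0,0,0,0,0,1,0,0,0,0,0,0,1,0,0,0,0,0,0,1]

```text
clock: 25.62
eef_pos: [426.5, 258.5, 162.5]
tool_rot: [3.141, -0.0, 2.671]
force: [-0.5, 0.9, -3.3]
width: 39.1
gripper_force: 61.3
```

```bash
python3 - <<'E'
from m import *
im,c=snap("w9")
E
python3 d.py 422.4 258.4 34 2.67
```

```text
25.625 [426.5 258.5 162.5] speed 0.004142169855997726
25.675 [426.6 258.6 162.4] [ 3.1415e+00 -1.0000e-04  2.6706e+00] q1,7 [-0.76  0.71] speed 0.004 w 39.25621409719671
tool delta mm [  3.6  -2.1 128.4] tilt fix [ 0.01 -0.01  0.03]
```

View pics/w9.png

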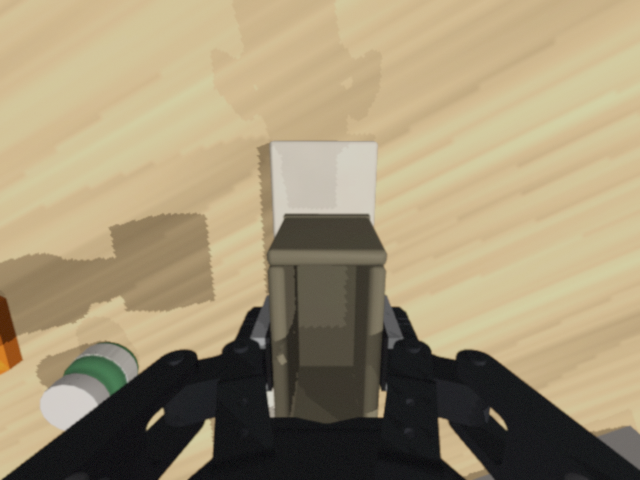

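The trough hangs level, its far rim edge at row ~251 (cols 270–386); the oblong bat's far corners are at (271,142) and (377,142).

Run:
```python
from h import *
import pickle
from scipy.spatial.transform import Rotation as R
c=pickle.load(open("pics/w9.pkl","rb"));np.set_printoptions(precision=1,suppress=True)
r=R.from_euler("xyz",[np.pi,0,2.671]);t=np.array([426.5,258.5])
for p,z in(([(270,252),(386,251)],198.7),([(271,142),(377,142)],15)):
    g=ray(c,p,z);print(g,r.inv().apply(np.c_[g-t,np.zeros(2)]))
```

```text
[[380.6 261.1]
 [397.3 294.8]] [[ 42.1 -18.5  -0. ]
 [ 42.4  19.1   0. ]]
[[341.6 251.8]
 [380.1 327.6]] [[ 72.6 -44.4  -0. ]
 [ 72.7  40.6   0. ]]
```

>>> carry_out:
  deltas: [0,0,0,0.0037,-0.0021,0.03,1,0,0,0,0,0,0.04,1,0,0,0,0,0,0.03,1,0,0,0,0,0,0.015,1,0,0,0,0,0,0.007,1,0,0,0,0,0,0.003,1,0,0,0,0,0,0,1,0,0,0,0,0,0,1,0,0,0,0,0,0,1]

```text
clock: 26.8
eef_pos: [422.5, 258.8, 37.9]
tool_rot: [3.141, 0.0, 2.671]
force: [-1.3, -0.2, -2.2]
width: 39.5
gripper_force: 61.3
```

>>> carry_out:
  deltas: [0,0,0,0,0,0.002,1,0,0,0,0,0,0.001,1,0,0,0,0,0,0.0005,1,0,0,0,0,0,0,1,0,0,0,0,0,0,1]

```text
clock: 27.42
eef_pos: [422.1, 258.5, 33.9]
tool_rot: [-3.141, -0.0, 2.67]
force: [0.0, -0.3, -1.6]
width: 39.7
gripper_force: 61.6
```

>>> carry_out:
  deltas: [0,0,0,0,0,0.0006,1,0,0,0,0,0,0,1,0,0,0,0,0,0,1]

```text
clock: 27.8
eef_pos: [422.1, 258.6, 33.8]
tool_rot: [3.141, -0.0, 2.67]
force: [-1.9, -0.0, 4.9]
width: 39.1
gripper_force: 62.5
```

>>> carry_out:
  deltas: [0,0,0,0,0,0,0.2,0,0,0,0,0,0,0.2,0,0,0,0,0,0,-1,0,0,0,0,0,0,-1,0,0,0,0,0,0,-1,0,0,0,0,0,0,-1,0,0,0,0,0,-0.02,-1,0,0,0,0,0,-0.04,-1,0,0,0,0,0,-0.06,-1,0,0,0,0,0,-0.06,-1]

```text
clock: 29.05
eef_pos: [421.9, 258.3, 214.9]
tool_rot: [-3.141, -0.0, 2.67]
force: [1.5, 1.0, 0.9]
width: 85.7
gripper_force: 0.0
```

```bash
python3 d.py 637 -138.6 220 2.67
```

```text
29.05 [421.9 258.3 214.9] [-3.1410e+00 -3.0000e-04  2.6703e+00] q1,7 [-0.81  0.68] speed 1.203 w 85.6870251353899
tool delta mm [-371.9 -256.    -5. ] tilt fix [-0.04 -0.02  0.02]
```

>>> carry_out:
  deltas: [0,0,0,-0.041,-0.0284,-0.001,-1,0,0,0,-0.041,-0.0284,-0.001,-1,0,0,0,-0.041,-0.0284,-0.001,-1,0,0,0,-0.041,-0.0284,-0.001,-1,0,0,0,-0.041,-0.0284,-0.001,-1,0,0,0,-0.041,-0.0284,-0.001,-1,0,0,0,-0.041,-0.0284,0,-1,0,0,0,-0.041,-0.0284,0,-1,0,0,0,-0.041,-0.0284,0,-1,0,0,0,0,0,0,-1,0,0,0,0,0,0,-1,0,0,0,0,0,0,-1]

```text
clock: 30.55
eef_pos: [634.7, -134.6, 219.2]
tool_rot: [3.141, -0.001, 2.673]
force: [1.6, 0.2, -0.1]
width: 85.3
gripper_force: 0.0
```

>>> carry_out:
  deltas: [0,0,0,0,0,0,-1,0,0,0,0,0,0,-1]

```text
clock: 30.8
eef_pos: [635.0, -135.9, 219.5]
tool_rot: [3.141, -0.0, 2.672]
force: [0.5, -0.7, 0.3]
width: 85.2
gripper_force: 0.0
```

```bash
python3 - <<'E'
from m import *
np.set_printoptions(precision=1,suppress=True)
im,c=snap("w10")
P=np.array([[637,-138.6,107.],[420,-283,15]]);q=cv2.projectPoints(P,cv2.Rodrigues(c["R"])[0],c["t"],c["mtx"],c["distortion"])[0].reshape(-1,2);print(q)
h,m=comp(mask(im,(0,0,0),(180,255,45)),tuple(q[0].astype(int)),6);print(m.sum(),circ(ray(c,h,107)))
for lo in(140,160): 
  try: print(bat(im,c,tuple(q[1].astype(int)),lo))
  except Exception as e:print(e)
E
python3 d.py 637 -138.6 77
```

```text
30.8 [ 635.  -135.9  219.5] speed 0.005744873927773567
[[324.5 245.1]
 [ 72.8  78.6]]
319 (array([ 636.2, -138.4]), np.float64(7.990698795304103))
(((417.8216552734375, -283.8790283203125), (117.6157455444336, 118.65717315673828), 46.41316223144531), (array([ 414.4, -286.3]), np.float64(60.35083829288661)), np.uint64(15748))
(((415.80474853515625, -285.7988586425781), (112.05342102050781, 118.38246154785156), 46.41315841674805), (array([ 413.5, -288. ]), np.float64(59.35715902276488)), np.uint64(15299))
30.85 [ 635.  -136.1  219.5] [3.1414e+00 1.0000e-04 2.6712e+00] q1,7 [0.01 1.44] speed 0.005 w 85.191822982043
tool delta mm [ -2.9  -1.4 142.5] tilt fix [0.01 0.   0.  ]
```

>>> carry_out:
  deltas: [0,0,0,-0.0025,-0.0013,0.04,-1,0,0,0,0,0,0.03,-1,0,0,0,0,0,0.03,-1,0,0,0,0,0,0.024,-1,0,0,0,0,0,0.018,-1,0,0,0,0,0,0,-1,0,0,0,0,0,0,-1,0,0,0,0,0,0,1,0,0,0,0,0,0,1,0,0,0,0,0,0,1,0,0,0,0,0,0,1,0,0,0,0,0,0,1]

```text
clock: 32.35
eef_pos: [637.1, -138.8, 77.9]
tool_rot: [3.141, 0.001, 2.671]
force: [-0.5, 1.1, 5.0]
width: 27.7
gripper_force: 59.5
```

>>> carry_out:
  deltas: [0,0,0,0,0,0,1,0,0,0,0,0,0,1]

```text
clock: 32.6
eef_pos: [637.2, -138.8, 77.9]
tool_rot: [3.141, 0.001, 2.671]
force: [-0.7, 0.9, 5.5]
width: 27.9
gripper_force: 59.5
```

```bash
python3 d.py 470 -240 227
```

```text
32.6 [ 637.2 -138.8   77.9] [3.1410e+00 9.0000e-04 2.6705e+00] q1,7 [0.04 1.49] speed 0.002 w 27.92552337637899
tool delta mm [ 102.9 -165.9 -149.3] tilt fix [0.04 0.05 0.  ]
```

Lift and carry to a viewing spot short of the round bat.

>>> carry_out:
  deltas: [0,0,0,0,0,-0.02,1,0,0,0,0,0,-0.04,1,0,0,0,0,0,-0.05,1,0,0,0,0,0,-0.04,1,0,0,0,0.025,-0.041,0,1,0,0,0,0.025,-0.041,0,1,0,0,0,0.025,-0.041,0,1,0,0,0,0.025,-0.041,0,1,0,0,0,0,0,0,1,0,0,0,0,0,0,1,0,0,0,0,0,0,1,0,0,0,0,0,0,1]

```text
clock: 34.1
eef_pos: [473.8, -239.0, 227.1]
tool_rot: [3.141, -0.0, 2.672]
force: [-1.5, 0.7, -1.4]
width: 27.8
gripper_force: 59.6
```

>>> carry_out:
  deltas: [0,0,0,0,0,0,1,0,0,0,0,0,0,1]

```text
clock: 34.35
eef_pos: [473.2, -239.5, 227.2]
tool_rot: [-3.142, -0.0, 2.671]
force: [0.2, -1.0, -1.9]
width: 28.4
gripper_force: 59.6
```

```bash
python3 - <<'E'
from m import *
np.set_printoptions(precision=1,suppress=True)
im,c=snap("w11")
P=np.array([[415,-285,15.]]);q=cv2.projectPoints(P,cv2.Rodrigues(c["R"])[0],c["t"],c["mtx"],c["distortion"])[0].reshape(-1,2);print(q)
for lo in(140,165,180): 
  try: print(bat(im,c,tuple(q[0].astype(int)),lo))
  except Exception as e:print(e)
E
python3 d.py 414.5 -285.5 78
```

```text
34.35 [ 473.2 -239.5  227.2] speed 0.0026479947626918848
[[260.6 183.2]]
(((411.86309814453125, -288.44580078125), (116.90882873535156, 119.59750366210938), 8.182659149169922), (array([ 413.1, -288.2]), np.float64(59.76661537877369)), np.uint64(10975))
(((411.8155212402344, -288.45623779296875), (116.39524841308594, 119.58418273925781), 8.047842979431152), (array([ 413.2, -288.2]), np.float64(59.74287694902003)), np.uint64(10944))
(((412.0537109375, -288.2964782714844), (115.2724609375, 118.89376831054688), 7.939028739929199), (array([ 413.5, -288.2]), np.float64(59.49730732554015)), np.uint64(10803))
34.4 [ 473.1 -239.6  227.2] [-3.1415e+00 -2.0000e-04  2.6706e+00] q1,7 [0.22 1.7 ] speed 0.002 w 28.074905891090058
tool delta mm [ 31.4 -67.5 149.2] tilt fix [-0.   -0.01  0.  ]
```

View pics/w11.png

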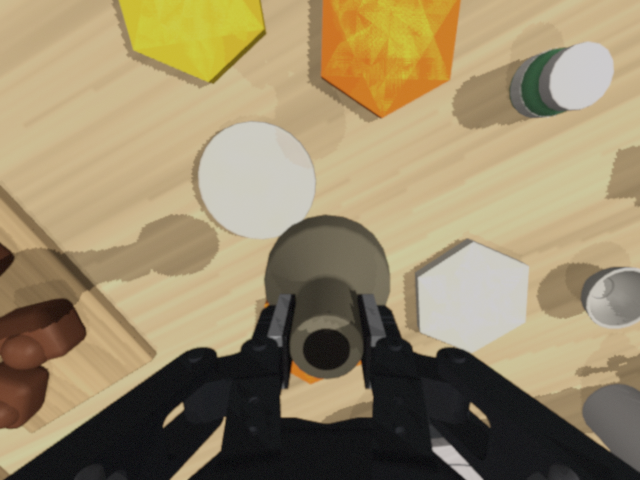

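The round bat is empty at (257,180), fitted as a 119.5 mm circle at (413,-288); the vase hangs upright, and the hex bat at (473,295) is empty.

>>> carry_out:
  deltas: [0,0,0,0.0157,-0.035,0,1,0,0,0,0.0157,-0.035,0,1,0,0,0,0,0,0.03,1,0,0,0,0,0,0.04,1,0,0,0,0,0,0.04,1,0,0,0,0,0,0.022,1,0,0,0,0,0,0.01,1,0,0,0,0,0,0.004,1,0,0,0,0,0,0,1,0,0,0,0,0,0,1,0,0,0,0,0,0,1]

```text
clock: 35.78
eef_pos: [413.7, -288.0, 81.9]
tool_rot: [-3.142, 0.001, 2.671]
force: [-0.7, 0.2, -2.3]
width: 27.9
gripper_force: 59.7
```

>>> carry_out:
  deltas: [0,0,0,0,0,0.002,1,0,0,0,0,0,0.001,1,0,0,0,0,0,0.0005,1,0,0,0,0,0,0,1,0,0,0,0,0,0,1]

```text
clock: 36.4
eef_pos: [413.3, -287.8, 77.9]
tool_rot: [3.141, -0.0, 2.67]
force: [0.3, 0.5, 1.9]
width: 28.1
gripper_force: 59.9
```

Touching. Release and back off to a view over the whole layout.

>>> carry_out:
  deltas: [0,0,0,0,0,0.0002,1,0,0,0,0,0,0,0.2,0,0,0,0,0,0,-1,0,0,0,0,0,0,-1,0,0,0,0,0,0,-1,0,0,0,0,0,0,-1,0,0,0,0,0,-0.02,-1,0,0,0,0,0,-0.04,-1,0,0,0,0,0,-0.06,-1,0,0,0,0,0,-0.06,-1,0,0,0,-0.03,0.04,-0.04,-1,0,0,0,-0.03,0.04,-0.04,-1]

```text
clock: 37.9
eef_pos: [501.6, -244.6, 337.8]
tool_rot: [3.141, 0.001, 2.669]
force: [1.3, -0.5, -0.1]
width: 85.4
gripper_force: 0.0
```

>>> carry_out:
  deltas: [0,0,0,0,0.045,-0.01,-1,0,0,0,0,0.045,-0.01,-1,0,0,0,0,0.045,-0.01,-1,0,0,0,0,0.045,-0.01,-1,0,0,0,0,0,0,-1,0,0,0,0,0,0,-1,0,0,0,0,0,0,-1,0,0,0,0,0,0,-1,0,0,0,0,0,0,-1]

```text
clock: 39.02
eef_pos: [582.4, -85.1, 375.7]
tool_rot: [-3.141, -0.0, 2.669]
force: [0.6, -0.6, 0.4]
width: 85.2
gripper_force: 0.0
```

Run:
```python
from m import *
im,c=snap("w12")
np.set_printoptions(precision=1,suppress=True)
P=np.array([[413,-288,107.],[603,143,90],[422,258.4,70],[603,143,15],[422,258.4,15],[413,-288,15]]);print(cv2.projectPoints(P,cv2.Rodrigues(c["R"])[0],c["t"],c["mtx"],c["distortion"])[0].reshape(-1,2))
```

```text
39.025 [582.4 -85.1 375.7] speed 0.004525163229398873
[[100.  151.7]
 [508.8 127.6]
 [556.1 -96.3]
 [481.2 128.7]
 [525.9 -65.8]
 [141.3 148.7]]
```

View pics/w12.png

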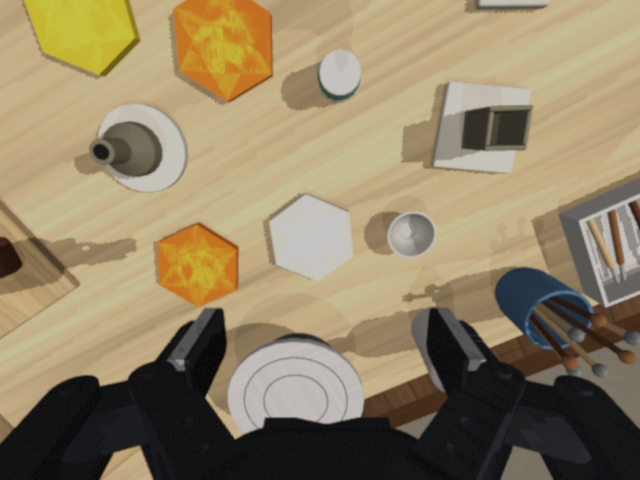

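The vase mouth (101,151) and the square pot's rim (510,127) fall where predicted for centred pots; hex bat (312,237) is empty, jar and bowl undisturbed. One last check with the scene camera.

Run:
```python
from m import *
im=ctrl.get_image("scene");cv2.imwrite("pics/s2.png",im[:,:,::-1])
```

```text
(no output)
```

View pics/s2.png

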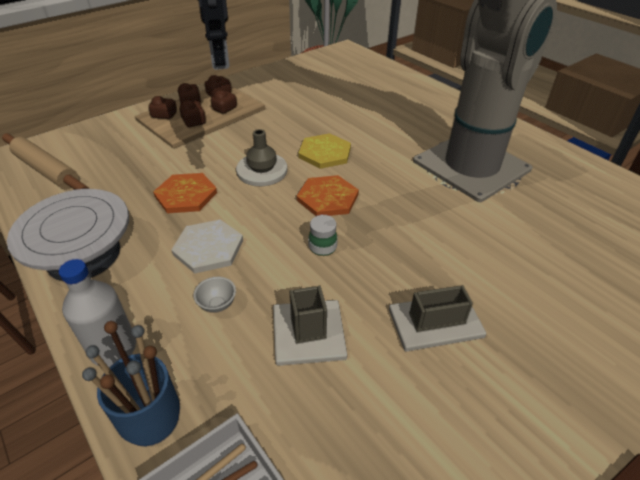

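All three pots stand upright, centred on their matching bats (vase (262,155), square pot (309,315), trough (440,308)), and the hex bat at (208,245) is empty.

```bash
python3 -c "
from cell import ctrl
print(ctrl.finish_job())"
```

```text
the job is handed in; nothing more can be done
None
```

All three pots now stand upright and centred, as far as the last pictures show, on their matching bats; the hex bat is empty, the jar and bowl look undisturbed, and the job was handed in at about 39 s.

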